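Show the label of the router template from the near slot

TASK

Take the router template out of the rack slot nearest the robot and hold it up well above the bench (higher than 20 cm), lying level with its label face up and gripped by its clear end so that the frosted label end stays free; the small corner notch tells which end is frosted and which face carries the label (label up and frosted end pointing away from you, the notch is the far left corner). Leave the other two templates standing in the rack and the things lying beside it on the bench where they are. Finish while still holding the template up, steady, in the gripper.

Things in the scene. Friction and masses are not known exactly. Their poses are not given: they have to be found in the camera images.
- template_a: Clear acrylic router template, 1 of 3 alike: plate 120 x 50 x 8 mm, 45 to 80 g. Origin at its centre. +x: along its length to the frosted end (x 20 to 60 mm frosted, the rest clear); +y: across its width; +z: out of the label face. Notch 18 (x) x 12 mm (y) cut from the corner x=60, y=25. Starts upright on a short end in a rack slot, frosted end up or down, label face to either side of the rack.
- template_b: Clear acrylic router template, 1 of 3 alike: plate 120 x 50 x 8 mm, 45 to 80 g. Origin at its centre. +x: along its length to the frosted end (x 20 to 60 mm frosted, the rest clear); +y: across its width; +z: out of the label face. Notch 18 (x) x 12 mm (y) cut from the corner x=60, y=25. Starts upright on a short end in a rack slot, frosted end up or down, label face to either side of the rack.
- template_c: Clear acrylic router template, 1 of 3 alike: plate 120 x 50 x 8 mm, 45 to 80 g. Origin at its centre. +x: along its length to the frosted end (x 20 to 60 mm frosted, the rest clear); +y: across its width; +z: out of the label face. Notch 18 (x) x 12 mm (y) cut from the corner x=60, y=25. Starts upright on a short end in a rack slot, frosted end up or down, label face to either side of the rack.
- rack: Fixed wooden rack 350 (x) x 70 (y) x 50 mm high, origin under its centre; its -x end is nearest the robot. Three slots in a row along x, 105 mm apart, each 53 (x) x 9.6 (y) x 8 mm deep, hold the templates loosely upright, width along the rack's x, faces to its +y and -y sides. A template's lowest 8 mm is in the slot, 112 mm stands clear, top 162 mm above the bench.
- slot_near (a point): Centre of the floor of the slot nearest the robot base, 42 mm above the bench: the template wanted stands here.
- sanding_block: Loose cork sanding block, 110 x 65 x 35 mm, beside the rack on its +y side; origin under its centre. Bystander.
- tape_measure: Loose tape measure, about 80 x 70 x 34 mm, beside the rack on its +y side; origin under its coil. Bystander.
- try_square: Loose try square lying flat, 170 x 110 mm and 18 mm high, beside the rack on its -y side; origin under the stock near the blade. Bystander.
- offcut: Loose wood offcut, 140 x 60 x 22 mm, beside the rack on its -y side; origin under its centre. Bystander.

How it is judged (in metres and radians):
At the end, for the whole second after the job is handed in: The near-slot template is held by the fingers (over 2 N), its centre over 0.20 m above the bench, label face up within 0.35 rad of level, under 0.03 m/s, TCP at plate x -75 to +5 mm (clear side); the other two templates within 20 mm of their starts (((height (world z) of template_a above 0.2 m and angle between template_a's own z axis and vertical below 0.35 rad and linear speed of template_a below 0.03 m/s and contact force between template_a and the fingers above 2 N and x of the grasp point in the frame of template_a between -0.075 and 0.005 m and horizontal distance between each of template_b, template_c and slot_near above 0.07 m and distance of each of template_b, template_c from where it was at the start of the episode below 0.02 m) or (height (world z) of template_b above 0.2 m and angle between template_b's own z axis and vertical below 0.35 rad and linear speed of template_b below 0.03 m/s and contact force between template_b and the fingers above 2 N and x of the grasp point in the frame of template_b between -0.075 and 0.005 m and horizontal distance between each of template_a, template_c and slot_near above 0.07 m and distance of each of template_a, template_c from where it was at the start of the episode below 0.02 m) or (height (world z) of template_c above 0.2 m and angle between template_c's own z axis and vertical below 0.35 rad and linear speed of template_c below 0.03 m/s and contact force between template_c and the fingers above 2 N and x of the grasp point in the frame of template_c between -0.075 and 0.005 m and horizontal distance between each of template_a, template_b and slot_near above 0.07 m and distance of each of template_a, template_b from where it was at the start of the episode below 0.02 m))); the arm keeps its last pose, push and grip.
It fails at once if a second template is pushed or pulled out of place (30 mm) (distance of each of template_b, template_c from where it was at the start of the episode above 0.03 m or distance of each of template_a, template_c from where it was at the start of the episode above 0.03 m or distance of each of template_a, template_b from where it was at the start of the episode above 0.03 m).
It fails at once if one of the four things lying beside the rack is knocked away (40 mm) (distance of any of sanding_block, tape_measure, try_square, offcut from where it was at the start of the episode above 0.04 m).
It also fails if it takes over 29 s, if anything falls off the work surface, if the arm or the gripper's body presses on something with over 40 N, if the wrist force passes 120 N, or if a joint passes its speed limit or range.

ROBOT

A 7-joint arm with a two-finger parallel gripper is mounted at the origin on the work surface. World frame = base frame: x ahead of the robot, y to its left, z up, the work surface at z = 0. Lengths are in mm, angles in degrees, forces in N, time in s.
With the tool pointing down it reaches from about 425 to 875 mm from the base axis. Payload 8.4 kg.
Tool frame: the origin (TCP) lies between the finger pads, 19 mm behind the fingertips; this is the grasp point; z points along the fingers, y is the line along which they close (so a half turn about z gives the same grasp; the last joint's range is limited). The gripper opens to 87 mm and grips with 3 to 60 N. Pads are 19 mm wide; open, the fingers measure 117 mm over their backs; the gripper's body (75 mm by 190 mm) begins 51 mm behind the grasp point.
Start: joints at [-5.684, 19.091, 2.286, 83.961, -0.768, 76.965, -3.352], TCP at [649.973, -0.013, 241.246] pointing down, gripper open.
Joint ranges: [-147.57, 147.57], [-21.85, 119.76], [-74.77, 79.35], [14.55, 137.4], [-85.83, 265.84], [4.83, 119.75], [-152.11, 152.11]. Speed limits (degrees/s): [127.2, 127.2, 159.86, 159.86, 180, 180, 180].

INTERFACE

Orientations are given as [roll, pitch, yaw] about the fixed x, y, z axes, in that order (R = Rz(yaw) Ry(pitch) Rx(roll)).
In Python, from plant import manip gives the robot as it stands.
- The arm moves only by the tool drive_effector, called after "Emit:" as name(argument=value, ...), one argument or row to a line, values as JSON. Schema: {"type":"object","properties":{"offsets":{"type":"array","items":{"type":"number"},"minItems":7,"maxItems":140},"clamp_n":{"type":"number"},"only":{"type":"string"},"quiet":{"type":"boolean"},"lines":{"type":"string"}},"required":["offsets"],"additionalProperties":false}. offsets is one flat list of numbers that holds 1 to 20 rows one after another, with no inner brackets; each row has 7 numbers: the finger opening in mm, then dx, dy, dz in a scale on which 1.0 is 80 cm, then a rotation vector rx, ry, rz in parts of the range, where 1.0 means 90 degrees; each row is the pose to reach, as a shift and turn from the pose commanded when the call began, along the tool's axes at that moment; what a row does not reach only later rows make up. A row lasts 1/10 s, in which the tool goes at most 50 mm and 8.59 degrees, less where a joint would pass 70% of its speed; a pose out of reach is approached as far as the arm can. The fingers move at their own pace and stop on an object; clamp_n is the grip in N (left out, the last holds). Time passes only in rows, so rows that do not move let the fingers close. The tool returns the time, the measured TCP pose, the force, the opening and the grip force at its end. only (a regular expression) keeps the lines of the reply that match it, lines (a string "A,B") keeps lines A to B, and quiet returns only ok. Shift and turn numbers lie between -1 and 1, and a call with a number outside is refused. Input that does not fit is refused with a message, and nothing moves.
- manip.observe(): the state, without advancing time (a new reading comes with each control period).
- manip.get_image(name): name is "scene" or "side" or "wrist"; returns a dict with "pixels" (400x640x3 uint8, red, green, blue), "K" (3x3 intrinsics, pixels), "D" ([k1, k2, p1, p2, k3] as OpenCV has them; the pictures are not rectified), "R" (3x3) and "t" (3): a world point X has camera coordinates R X + t; the wrist camera has in their place "tool_from_camera" (4x4, takes a point from camera to tool coordinates, whose origin is the TCP and whose axes are the flange's). Camera axes: x right, y down, z forward; pixel columns grow to the right and rows downward; lengths in mm; the calibration is good to about 2 mm. A picture is of the moment at which its call begins: read the wrist's pose just before it. There is no depth.
- manip.hand_in(): hands the job in; it is judged then, once.
The state is a dict: "t": time; "joint_pos": joint angles; "dq": joint speeds; "tau": joint torques, N m; "ee_pos": TCP position; "tool_rot": TCP orientation; "wrist_force": force on the tool from outside, world axes, zero at the start; "moment": the same for the moment, N m; "width": finger opening in mm; "grip_force": force on a finger pad.
Only numpy, scipy, OpenCV 4.12 (cv2) and the standard library are available. Lean on these libraries where they do the work, as an engineer would, in place of code of your own. Each camera call takes 0.05 s, during which the arm holds its last target. There are 200 camera calls.

## Working session

There is one attempt and no reset: what is moved stays moved. The work goes in short steps, Python scripts to look and compute and a tool call to move; the robot and the scene stay as the last step left them, time stands still between calls to the robot, and variables do not carry over. Pictures are saved under pics/ and viewed, at most 10 in all, crops included, and the job is handed in when it is done.

```bash
ls; mkdir -p pics; python3 - <<'E'
from plant import manip
import cv2,pickle
print(manip.observe())
d={}
for n in ["scene","side","wrist"]:
    im=manip.get_image(n); d[n]=im
    cv2.imwrite(f"pics/{n}0.png",im["pixels"][:,:,::-1]); print(n,im["K"],im["D"],im.get("R"),im.get("t"),im.get("tool_from_camera"))
pickle.dump(d,open("im0.pkl","wb"))
E
```

```text
pics
plant.py
{'t': 0.0, 'joint_pos': array([-5.68414166, 19.13176014,  2.28368917, 84.01185342, -0.76665478,
       76.96478552, -3.35073464]), 'dq': array([ 0.0347208 , -0.0225863 , -0.09838885,  0.00635512, -0.07296639,
        0.01933337,  0.04921909]), 'tau': array([ 1.06989024e-03, -6.56351209e+01,  1.33598529e+00, -4.03798449e+01,
       -5.97442500e-02,  4.47441044e-02,  1.62792835e-04]), 'ee_pos': array([ 6.49557911e+02, -2.01787372e-02,  2.40352230e+02]), 'tool_rot': array([-1.79907089e+02,  7.10979036e-03,  9.00015906e+01]), 'wrist_force': array([-0.01301066,  0.30164211, -0.00264681]), 'moment': array([ 0.01454738, -0.03141203,  0.03242321]), 'grip_force': 0.0, 'width': 86.55136538042035}
scene [[462.0678077    0.         313.21670644]
 [  0.         462.0678077  201.66138479]
 [  0.           0.           1.        ]] [-0.11946371  0.          0.          0.          0.        ] [[ 0.20173584  0.97943817  0.00187419]
 [ 0.67538092 -0.13772252 -0.72449508]
 [-0.70934002  0.14742241 -0.68927742]] [-161.29804846 -349.65686642 1551.92162658] None
side [[378.39437534   0.         315.2666295 ]
 [  0.         378.39437534 193.22871844]
 [  0.           0.           1.        ]] [-0.06102746  0.          0.          0.          0.        ] [[-0.77414035 -0.63297677  0.00686458]
 [-0.35775672  0.42854422 -0.82967462]
 [ 0.52222299 -0.64474046 -0.55820507]] [504.64798301 252.25159717 533.71189265] None
wrist [[323.25220435   0.         321.3317191 ]
 [  0.         323.25220435 203.5546229 ]
 [  0.           0.           1.        ]] [-0.02369692  0.          0.          0.          0.        ] None None [[ 1.32419101e-04 -9.55579295e-01 -2.94734108e-01  8.20704667e+01]
 [ 9.99999818e-01  3.00140571e-04 -5.23824811e-04 -1.38896820e-01]
 [ 5.89017806e-04 -2.94733985e-01  9.55579160e-01 -1.42983381e+02]
 [ 0.00000000e+00  0.00000000e+00  0.00000000e+00  1.00000000e+00]]
```

View pics/scene0.png

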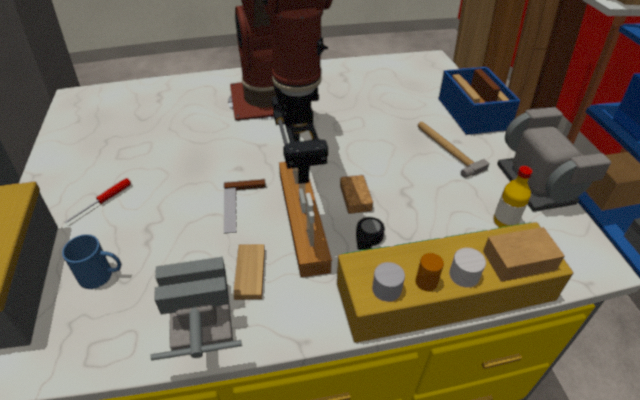

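View pics/side0.png

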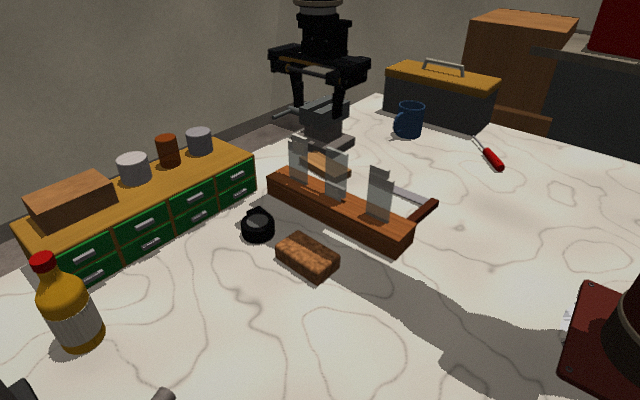

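View pics/wrist0.png

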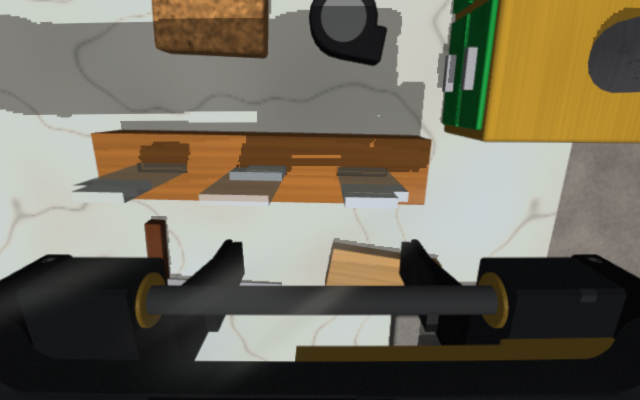

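The scene picture shows the rack running from (290,165) to (315,270). In the side picture, the near template is the right-hand one, around (380,195), with a notch at its top. In the wrist picture the rack lies along row 165, with the near end at the left. I'll zoom in to read the notch and the frosting.

```bash
python3 - <<'E'
import pickle,cv2,numpy as np
d=pickle.load(open("im0.pkl","rb"))
for n in("scene","side"): print(n,-d[n]["R"].T@d[n]["t"])
s=d["side"]["pixels"][:,:,::-1]
w=d["wrist"]["pixels"][:,:,::-1]
a=cv2.resize(s[125:265,255:450],None,fx=4,fy=4,interpolation=cv2.INTER_CUBIC)
b=cv2.resize(w[120:215,60:445],(780,192),interpolation=cv2.INTER_CUBIC)
cv2.imwrite("pics/s1.png",cv2.convertScaleAbs(a,alpha=1.3));cv2.imwrite("pics/w1.png",b)
E
```

```text
scene [1369.53129126 -118.96219311  816.68216498]
side [202.19645153 555.43513532 503.74323304]
```

View pics/s1.png

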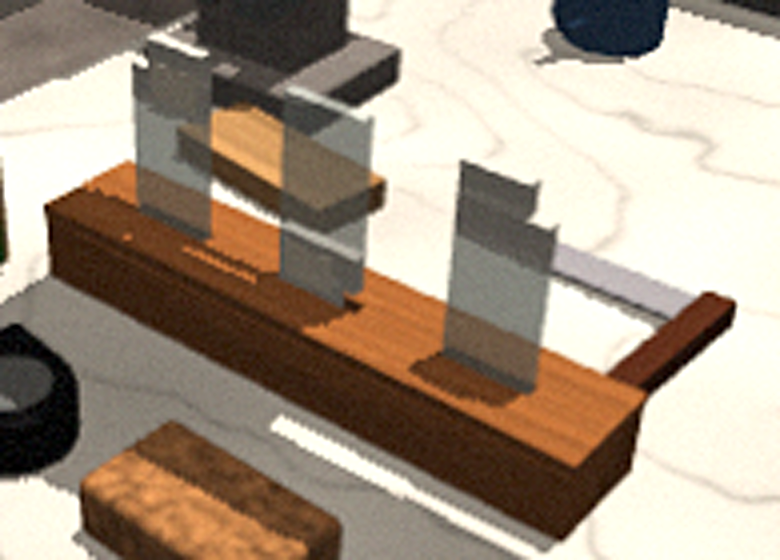

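The near template has its notch at the top, on the robot-side edge, around crop pixel (545,200), with the frosted band above row 250. So the frosted end is up, and the label faces the rack's -y side. My plan is to come in from -y, tilted, and grip the two 50 mm edges low down. Next I lift, then turn the tool to point down, which brings the label face up. First I'll measure the rack.

```bash
cat > h.py <<'E'
import numpy as np,cv2
def ray(im,px,z):
    p=cv2.undistortPoints(np.array([[px]],float),im["K"],im["D"])[0,0]
    C=-im["R"].T@im["t"]; d=im["R"].T@np.array([*p,1]); return C+d*(z-C[2])/d[2]
def proj(im,X):
    return cv2.projectPoints(np.array(X,float).reshape(-1,1,3),cv2.Rodrigues(im["R"])[0],im["t"],im["K"],im["D"])[0][:,0]
def wristcal(im,o):
    from scipy.spatial.transform import Rotation as Ro
    T=np.eye(4);T[:3,:3]=Ro.from_euler("xyz",o["tool_rot"],degrees=True).as_matrix();T[:3,3]=o["ee_pos"]
    W=np.linalg.inv(T@im["tool_from_camera"]); return dict(im,R=W[:3,:3],t=W[:3,3])
E
python3 - <<'E'
import pickle;from h import *
d=pickle.load(open("im0.pkl","rb"))
o=dict(ee_pos=np.array([649.6,0,240.4]),tool_rot=[-179.9,0,90])
S=d["side"];W=wristcal(d["wrist"],o)
f=lambda u,v:(255+u/4,125+v/4)
for n,p,z in [("A -x+y",(575,467),50),("B -x-y",(645,395),50),("C +x+y",(47,207),50),("D +x-y",(128,160),50),
 ("t +x foot",(442,350),50),("t -x foot",(533,392),50),("top +x",(462,162),162),("m +x foot",(280,280),50),("f foot",(135,210),50),("f foot2",(210,238),50),
 ("stock near",(735,300),18),("stock end",(610,370),18),("blade",(555,250),18)]: print(n,ray(S,f(*p),z).round(1))
for n,p in [("A",(93,133)),("C",(431,139)),("B",(96,197)),("D",(427,205))]: print("wrist",n,ray(W,p,50).round(1))
E
```

```text
(no output)
```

View pics/w1.png

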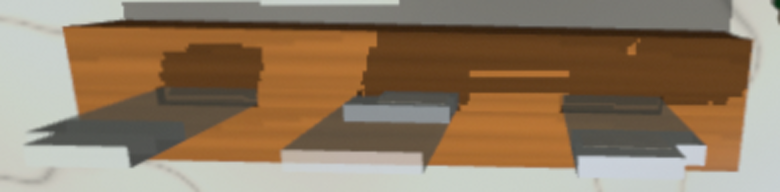

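The rack fit gives a centre near (584,18), a yaw of about -1° and a length of 346 mm against 350, so it's consistent. The near slot is at about (479,20). The wrist crop also shows the notch on the robot-side edge, at the top. Next I move to the pre-approach pose, tilting 60° about tool y.

The manual's scale: shifts go in shares of 80 cm and turns go in shares of 90 degrees. Converting my numbers, -170 mm / 800 = -0.2125, -120 mm / 800 = -0.15, 60 degrees / 90 = 0.6667.

Emit:
drive_effector(
  offsets=[86, -0.025, -0.05, 0, 0, 0.0889, 0, 86, -0.05, -0.1, 0, 0, 0.1778, 0, 86, -0.075, -0.15, 0, 0, 0.2667, 0, 86, -0.105, -0.2125, 0, 0, 0.3556, 0, 86, -0.105, -0.2125, 0, 0, 0.4444, 0, 86, -0.105, -0.2125, 0, 0, 0.5333, 0, 86, -0.105, -0.2125, 0, 0, 0.6222, 0, 86, -0.105, -0.2125, 0, 0, 0.6667, 0, 86, -0.105, -0.2125, 0, 0, 0.6667, 0, 86, -0.105, -0.2125, 0, 0, 0.6667, 0],
  clamp_n=30,
)

```text
t: 1.15
ee_pos: [480.0, -84.0, 240.9]
tool_rot: [-179.9, -59.9, 89.9]
wrist_force: [0.8, 0.6, 0.6]
width: 86.1
grip_force: 0.0
```

```bash
python3 -c "
from plant import manip
print(manip.observe()['joint_pos'])"
```

```text
[ 28.55321859  23.88361361   7.91204111  99.60487121 -47.66368071
  99.78953493  47.90749985]
```

In the tool's units: 110 mm / 800 = 0.1375, 84 mm / 800 = 0.105.

Emit:
drive_effector(
  offsets=[86, -0.0438, 0, 0.025, 0, 0, 0, 86, -0.0963, 0, 0.055, 0, 0, 0, 86, -0.0963, 0, 0.055, 0, 0, 0, 86, -0.0963, 0, 0.105, 0, 0, 0, 86, -0.0963, 0, 0.1375, 0, 0, 0, 86, -0.0963, 0, 0.1375, 0, 0, 0],
)

```text
t: 1.75
ee_pos: [479.9, -23.4, 121.5]
tool_rot: [179.9, -60.1, 90.4]
wrist_force: [-0.4, 0.2, -0.3]
width: 86.1
grip_force: 0.0
```

```bash
python3 - <<'E'
from plant import manip
from h import *
im=manip.get_image("side");s=im["pixels"][:,:,::-1]
print(proj(im,[[479.5,20,92],[480,-28,120]]))
cv2.imwrite("pics/s2.png",cv2.resize(s[60:260,250:510],None,fx=3,fy=3,interpolation=cv2.INTER_CUBIC))
E
```

```text
[[378.97809248 200.02284345]
 [393.05944623 177.30569857]]
```

View pics/s2.png

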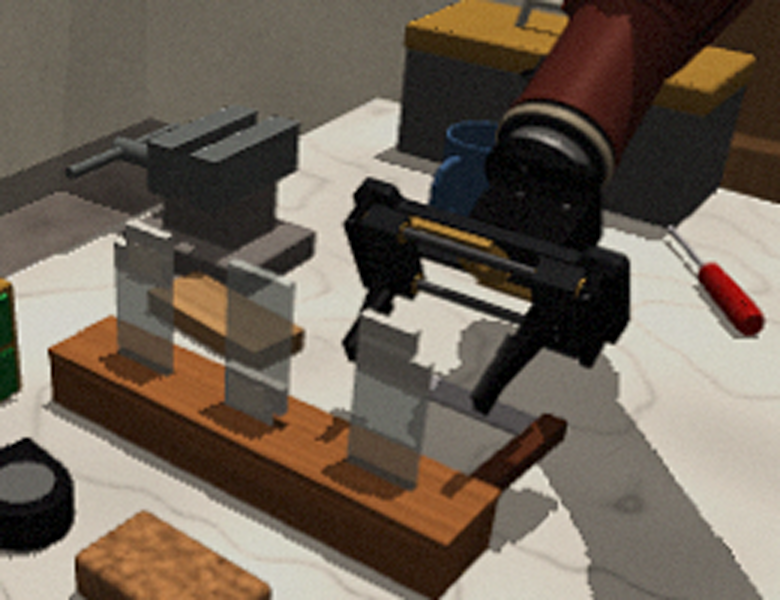

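The side picture shows the open fingers on either side of the near template (crop x 350-480), with the other two templates clear. I'll advance the last 53 mm and close.

In the tool's units: 53 mm / 800 = 0.0663, 40 mm / 800 = 0.05.

Emit:
drive_effector(
  offsets=[86, -0.0025, 0, 0.025, 0, 0, 0, 86, -0.0063, 0, 0.05, 0, 0, 0, 86, -0.0063, 0, 0.0663, 0, 0, 0, 86, -0.0063, 0, 0.0663, 0, 0, 0, 60, -0.0063, 0, 0.0663, 0, 0, 0, 45, -0.0063, 0, 0.0663, 0, 0, 0, 45, -0.0063, 0, 0.0663, 0, 0, 0, 45, -0.0063, 0, 0.0663, 0, 0, 0, 45, -0.0063, 0, 0.0663, 0, 0, 0, 45, -0.0063, 0, 0.0663, 0, 0, 0],
  clamp_n=20,
)

```text
t: 2.8
ee_pos: [480.0, 16.0, 88.8]
tool_rot: [-180.0, -60.0, 90.0]
wrist_force: [0.1, -0.4, 0.8]
width: 49.6
grip_force: 20.0
```

In the tool's units: 190 mm / 800 = 0.2375, 173 mm / 800 = 0.2163.

Emit:
drive_effector(
  offsets=[45, 0, 0, 0, 0, 0, 0, 45, 0.0113, 0, -0.0063, 0, 0, 0, 45, 0.0213, 0, -0.0125, 0, 0, 0, 45, 0.0438, 0, -0.025, 0, 0, 0, 45, 0.0875, 0, -0.05, 0, 0, 0, 45, 0.1313, 0, -0.075, 0, 0, 0, 45, 0.175, 0, -0.1, 0, 0, 0, 45, 0.2163, 0, -0.125, 0, 0, 0, 45, 0.2375, 0, -0.1375, 0, 0, 0, 45, 0.2375, 0, -0.1375, 0, 0, 0, 45, 0.2375, 0, -0.1375, 0, 0, 0],
  clamp_n=35,
)

```text
t: 3.9
ee_pos: [479.5, 16.0, 308.5]
tool_rot: [179.9, -60.0, 90.1]
wrist_force: [0.3, -0.5, -1.1]
width: 49.2
grip_force: 35.0
```

In the tool's units: 80 mm / 800 = 0.1, 70 mm / 800 = 0.0875, -90 degrees / 90 = -1.

Emit:
drive_effector(
  offsets=[45, 0, 0.0125, 0, 0, -0.0889, 0, 45, 0, 0.025, 0, 0, -0.1778, 0, 45, 0, 0.0375, 0, 0, -0.2667, 0, 45, 0, 0.05, 0, 0, -0.3556, 0, 45, 0, 0.0625, 0, 0, -0.4444, 0, 45, 0, 0.075, 0, 0, -0.5333, 0, 45, 0, 0.0875, 0, 0, -0.6222, 0, 45, 0, 0.1, 0, 0, -0.7111, 0, 45, 0, 0.1, 0, 0, -0.8, 0, 45, 0, 0.1, 0, 0, -0.8889, 0, 45, 0, 0.1, 0, 0, -0.9556, 0, 45, 0, 0.1, 0, 0, -1, 0, 45, 0, 0.1, 0, 0, -1, 0, 45, 0, 0.1, 0, 0, -1, 0],
)

```text
t: 5.3
ee_pos: [559.6, 15.8, 307.0]
tool_rot: [-179.8, 29.9, 90.1]
wrist_force: [0.4, -1.2, 0.4]
width: 49.7
grip_force: 35.0
```

```bash
python3 - <<'E'
from plant import manip
from h import *
a=[]
for n in("side","scene"):
    im=manip.get_image(n);o=manip.observe()
    u,v=proj(im,o["ee_pos"])[0].astype(int);print(n,u,v,o["ee_pos"])
    p=np.pad(im["pixels"],((150,150),(150,150),(0,0)))[v+70:v+230,u+50:u+250,::-1]
    a.append(cv2.resize(p,None,fx=2,fy=2,interpolation=cv2.INTER_CUBIC))
cv2.imwrite("pics/h.png",np.hstack(a))
E
```

```text
side 352 78 [559.85144318  15.05956041 307.72825598]
scene 296 105 [559.96790634  14.62997109 308.23731622]
```

View pics/h.png

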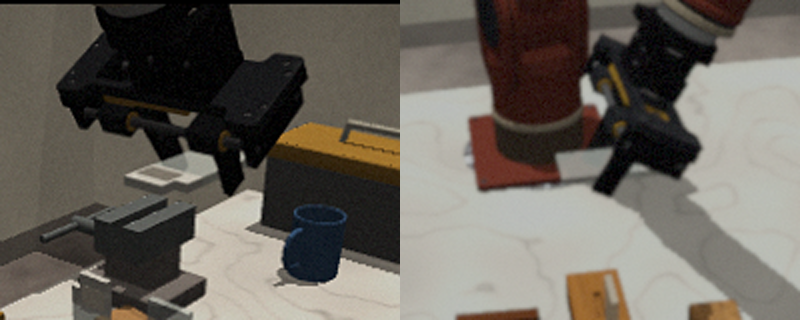

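The held view shows the plate in the fingers, extending toward +y. Its corner notch is at about crop (175,185), on the robot side of the far end, so the label face is up. One numeric check of levelness, plus the other templates.

```bash
python3 - <<'E'
from plant import manip
from h import *
im=manip.get_image("side");o=manip.observe();x,y,z=o["ee_pos"];print(o["ee_pos"],o["width"],o["grip_force"])
for a in(-20,0,20):
    c,s=np.cos(np.radians(a)),np.sin(np.radians(a))
    P=[[x+25,y+71*c,z+71*s],[x-25,y+53*c,z+53*s],[x-13,y+71*c,z+71*s]]
    print(a,((proj(im,P)-[352,78])*2+[200,160]).round())
q=im["pixels"][30:130,290:400,::-1];w=im["pixels"][125:265,255:450,::-1]
cv2.imwrite("pics/h2.png",np.hstack([cv2.resize(q,(440,400),interpolation=cv2.INTER_CUBIC),cv2.resize(w,(350,400))]))
E
```

```text
[559.98697125  14.52766009 308.53393413] 49.48300297269334 34.999768640846014
-20 [[129. 201.]
 [191. 202.]
 [166. 211.]]
0 [[126. 173.]
 [189. 181.]
 [164. 183.]]
20 [[130. 142.]
 [193. 157.]
 [168. 151.]]
```

View pics/h2.png

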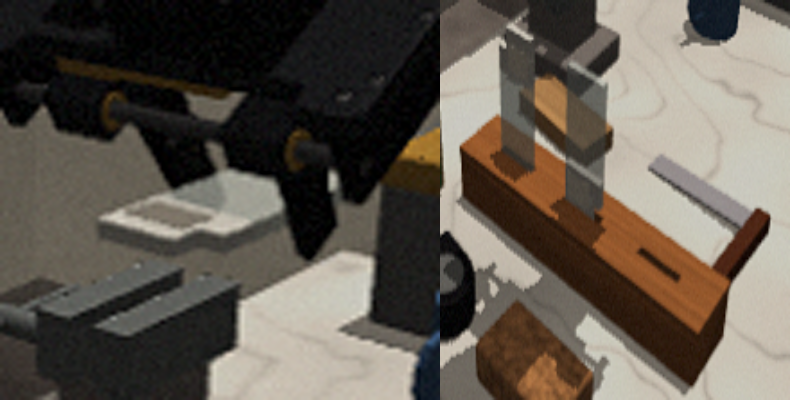

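The far corner, at about (125,178), matches the 0° prediction of (126,173), so the plate is level. The label rectangle and the notch show on the upper face. The near slot is empty and the other two templates are standing. I'm handing in.

Emit:
drive_effector(
  offsets=[45, 0, 0, 0, 0, 0, 0, 45, 0, 0, 0, 0, 0, 0, 45, 0, 0, 0, 0, 0, 0],
)

```text
t: 5.75
ee_pos: [560.0, 15.5, 308.5]
tool_rot: [180.0, 30.0, 90.0]
wrist_force: [0.1, -0.1, 0.6]
width: 49.5
grip_force: 35.0
```

```bash
python3 -c "
from plant import manip
print(manip.hand_in())"
```

```text
the job is handed in; nothing more can be done
None
```

I handed the job in at 5.75 s with the near-slot template held level at about 308 mm, label face up and gripped by its clear end at 35 N; the last picture shows the other two templates still standing, but the hand-in printed no verdict.

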